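# Switch the router on inside the child-safe power box

## Task

Switch the router on: its rocker switch is inside the white child-safe power box. Push the keeper fully clear of the lever's tail, swing the lever over its cam towards the box's front until it drops into the low notch, slide the hatch fully open, then press the raised end of the rocker fully down. Leave everything open and switched on, and do not disturb the other things on the board.

Things in the scene. Friction and masses are not known exactly. Their poses are not given: they have to be found in the camera images.
- powerbox: White steel box fixed on the board, 190 (x) x 330 (y) x 65 mm high. Origin: centre of its underside; x points to its back (away from the robot at yaw 0), y to its left, z up; its front with vent slots is the -x face. All positions called 'box frame' below are in this frame, in mm. All mechanisms lie on or in its top face (z 65). From +y to -y: keeper, lever pivot, hatch fin, hatch panel over the well with the rocker
- keeper_tab (a point): Point in the upright dark steel thumb tab of the keeper, 45 mm above the box top. Tab: 30 (x) x 10 (y) mm, top 56 mm above the box top, at box frame (25, 125) when the keeper is at 0. A flat bolt (up to 11 mm above the box top) runs from the tab towards -y and ends in a block-shaped nose, up to 28 mm above the box top, at y 84 to 102, x 13 to 33. The nose stands on the +x side of the lever's tail and so blocks the lever. Axes parallel to the box
- keeper (a joint): Keeper slide, m: 0 to 0.008 at the start (nose beside the tail, lever blocked), grows as the keeper moves to the box's +y, end stop 0.032 (fully clear). Stays where it is left; 1.5 N friction
- lever_pivot (a point): Point on the lever's vertical axis, on the box top, box frame (0, 45, 65). Hub radius 16 mm. Axes parallel to the box
- lever_post (a point): Middle of the dark steel lever's round upright post (15 mm diameter, from 25 to 57 mm above the box top), 78 mm from the pivot. The lever's flat arm, 15 mm wide and 98 mm long from the pivot, lies 19 to 27 mm above the box top at the start; its tail, 14 mm wide, runs 55 mm from the pivot the opposite way at the same height, its underside follower riding on the steel cam behind the pivot. The lever rises about 7 mm on the way and ends 4 mm lower than it began
- lever (a joint): Lever angle, rad: 0 = arm along the box's -y, pointing at the hatch fin and propping it; grows as the arm swings to the box's -x (clockwise from above), arm direction in the box frame (-sin a, -cos a); 1.57 = arm along -x; end stop 1.65. Starts at 0 to 0.08. The cam climbs from 0.2 to 1.2 and ends at 1.32; past about 1.4 the follower falls into the low notch and stays. If let go on the climb it stays there or springs back. Needs up to about 3 N at the post
- lift (a joint): Height of the lever on its cam, m, against a spring that pushes it down: about -0.001 at the start, about +0.006 at the crest, about -0.005 when dropped into the low notch
- hatch_fin (a point): Point in the upright aluminium fin of the hatch, 30 mm above the box top. Fin: 40 (x) x 8 (y) mm, top 45 mm above the box top, at box frame (0, -63) when closed. The flat panel (106 x 93 mm, top 6 mm above the box top) extends from the fin towards -y and covers the well. Axes parallel to the box
- hatch (a joint): Hatch slide, m: 0 closed, grows as it moves to the box's +y (only possible when the lever is out of the way), end stop 0.070 (fully open). Stays where it is left; 2 N friction
- rocker_end (a point): Point on the upper face of the rocker near its front (-x) end, at box frame (-23, -108), which stands raised about 5 mm below the box top when off. The black rocker is 60 (x) x 30 (y) mm, pivoted at its middle at box frame (0, -108), 13 mm below the box top, in a well open from x -45 to 45 and y -143 to -72 and 26 mm deep
- rocker (a joint): Rocker angle, rad: 0 off (front end raised), 0.4 on (front end fully down, against its stop). Stays where it is left; about 2 N on the front end turns it
- router: Bystander: matte black router, 140 x 210 x 34 mm with two 160 mm high antennas; origin under its centre
- bottle: Bystander: blue glass bottle with screw top, 72 mm diameter, 210 mm high; origin under its centre
- frame: Bystander: standing steel picture frame with a mountain photo, 190 wide x 150 mm high, foot behind; origin under the frame's middle
- stand: Bystander, fixed: two-level clear acrylic stand, 150 x 260 x 110 mm, with a remote on its lower level and a stapler on its upper level; origin under its centre
- remote: Bystander: black remote, 45 x 160 x 18 mm, on the stand's lower level; origin under its centre
- stapler: Bystander: small stapler, 26 x 100 x 34 mm, on the stand's upper level; origin under its centre

How it is judged:
On the way, in this order (a step that is already met when the one before it is completed fails the run):
1. the keeper is pushed clear of the lever's tail (value of joint keeper above 0.022 m), for 0.1 s.
2. the lever has been swung over the cam and has dropped into the low notch (value of joint lever above 1.38 rad and value of joint lift below -0.0028 m), for 0.2 s.
3. the hatch is slid open (value of joint hatch above 0.058 m), for 0.2 s.
4. the rocker is pressed to on (value of joint rocker above 0.33 rad), for 0.2 s.
At the end, for the whole second after the job is handed in: Keeper at least 22 mm out, lever past 1.38 rad and dropped into the low notch (lift below -2.8 mm, about 2 mm or more lower than at the start), hatch open by at least 58 mm, rocker at 0.33 rad or more (all of step 2 and value of joint keeper above 0.022 m and value of joint hatch above 0.058 m and value of joint rocker above 0.33 rad); the robot touches nothing.
It fails at once if a bystander is moved by more than 25 mm (distance of any of router, bottle, frame, remote, stapler from where it was at the start of the episode above 0.025 m).
It also fails if it takes over 62 s, if anything falls off the work surface, if the arm or the gripper's body presses on something with over 40 N, if the wrist force passes 120 N, or if a joint passes its speed limit or range.

## Robot

A 6-joint arm with a two-finger parallel gripper is mounted at the origin on the work surface. World frame = base frame: x ahead of the robot, y to its left, z up, the work surface at z = 0. Lengths are in m, angles in rad, forces in N, time in s.
With the tool pointing down it reaches from about 0.275 to 0.975 m from the base axis. Payload 8.4 kg.
Tool frame: the origin (TCP) lies where the fingers leave the gripper's body, on its centre line; the fingertips stand 88 mm ahead of it and the grasp point (between the pads) lies 69 mm ahead of it (arm.tips_ahead is the distance from the TCP to the fingertips, in m); z points along the fingers, y is the line along which they close (so a half turn about z gives the same grasp; the last joint's range is limited). The gripper opens to 92 mm and grips with 3 to 60 N. Pads are 20 mm wide; open, the fingers measure 128 mm over their backs; the gripper's body (75 mm by 189 mm) begins 69 mm behind the grasp point.
Start: joints at [1.21, 0.353, 1.633, -0, 1.155, -0.002], TCP at [0.219, 0.585, 0.303] pointing down, gripper open.
Joint ranges: [-2.63, 2.63], [-0.92, 2.1], [0.06, 2.66], [-1.3, 4.44], [0, 2.69], [-3.02, 3.02]. Speed limits (rad/s): [2.22, 2.22, 2.79, 3.14, 3.14, 3.14].

## Interface

Orientations are given as a rotation vector (axis times angle).
In Python, from bench import arm gives the robot as it stands. The module is installed in compiled form; this text tells all that it offers.
- The arm moves only by the tool move_arm, never from a script. Its argument "moves" is a list of rows, each a list of 3 entries, a list of its own where there are three numbers: the shift along the tool's x, y, z normalised to -1 to 1, where 1 is 0.04 m, then the turn, a rotation vector about the tool's x, y, z normalised to -1 to 1, where 1 is 0.15 rad, then the finger opening in mm, from 0 to 91.9. A call has 1 to 10 rows; each row shifts and turns the commanded pose from where the row before left it, along the tool's axes as they then stand; what a row does not reach is not made up. A row lasts 1/8 s, in which the tool goes at most 62.5 mm and 10.7 degrees, less where a joint would pass 70% of its speed; a pose out of reach is approached as far as the arm can. A call with a number of a shift or a turn outside -1 to 1 is refused whole. A call with a gripper value outside its range is refused whole. The fingers move at their own pace and stop on an object; the grip force is fixed at half the most. Time passes only in rows, so rows that do not move let the fingers close. It gives the time, the measured TCP pose, the force, the opening and the grip force at its end, in the units of the state.
- arm.observe(): the state, without advancing time (a new reading comes with each control period).
- arm.grab_frame(name): name is "scene" or "side" or "wrist"; returns (picture, depth): 384x512x3 uint8, red, green, blue; 384x512 float32, m along the optical axis (not along the pixel's ray), 0 where there is no reading.
- arm.camera_info(name): a dict with "camera_matrix" (3x3 intrinsics, pixels), "R" (3x3) and "t" (3): a world point X has camera coordinates R X + t; the wrist camera has in their place "hand_eye" (4x4, takes a point from camera to tool coordinates, whose origin is the TCP and whose axes are the flange's). Camera axes: x right, y down, z forward; pixel columns grow to the right and rows downward; lengths in m; the calibration is good to about 2 mm. A picture is of the moment at which its call begins: read the wrist's pose just before it. camera_info takes no time and is no camera call.
- arm.close_job(): hands the job in; it is judged then, once.
The state is a dict: "t": time; "joint_pos": joint angles; "joint_vel": joint speeds; "effort": joint torques, N m; "eef_pos": TCP position; "tcp_rot": TCP orientation; "force": force on the tool from outside, world axes, zero at the start; "wrist_torque": the same for the moment, N m; "grip_width": finger opening in m; "grip_force": force on a finger pad.
Only numpy, scipy, OpenCV 4.12 (cv2) and the standard library are available. Lean on these libraries where they do the work, as an engineer would, in place of code of your own. Each camera call takes 0.05 s, during which the arm holds its last target. There are 200 camera calls.

## Working session

There is one attempt and no reset: what is moved stays moved. The work goes in short steps, Python scripts to look and compute and a tool call to move; the robot and the scene stay as the last step left them, time stands still between calls to the robot, and variables do not carry over. Pictures are saved under pics/ and viewed, at most 10 in all, crops included, and the job is handed in when it is done.

Besides the shell and the picture viewer there is one more tool, called by a JSON object that holds its "fn" and its "kwargs". move_arm: Moves the arm, as the interface text tells. Scaled input: -1 to 1 covers 0.04 m each way for a shift and 0.15 rad each way for a turn. Its arguments: {"type":"object","properties":{"moves":{"type":"array"}},"required":["moves"]}

```bash
mkdir -p pics; python3 - <<'E'
from bench import arm
import cv2,numpy as np
s=arm.observe();print(s['t'],s['eef_pos'],s['tcp_rot'],arm.tips_ahead)
for n in ['scene','side','wrist']:
    p,d=arm.grab_frame(n);cv2.imwrite(f'pics/{n}0.png',p[:,:,::-1]);np.save(f'pics/{n}0.npy',d)
    print(n,{k:np.round(v,3).tolist() for k,v in arm.camera_info(n).items()})
E
```

```text
0.0 [0.21934309 0.58484744 0.30199557] [-5.60507551e-01 -3.09096306e+00  2.07702595e-03] 0.0881
scene {'camera_matrix': [[431.932, 0.0, 257.055], [0.0, 431.932, 192.278], [0.0, 0.0, 1.0]], 'R': [[-0.327, 0.945, 0.013], [0.593, 0.216, -0.776], [-0.736, -0.246, -0.631]], 't': [0.152, -0.233, 1.618]}
side {'camera_matrix': [[413.037, 0.0, 248.85], [0.0, 413.037, 191.58], [0.0, 0.0, 1.0]], 'R': [[0.994, -0.111, 0.002], [-0.058, -0.531, -0.845], [0.095, 0.84, -0.534]], 't': [-0.508, 0.124, 1.155]}
wrist {'camera_matrix': [[307.28, 0.0, 253.686], [0.0, 307.28, 194.716], [0.0, 0.0, 1.0]], 'hand_eye': [[0.001, -0.965, -0.262, 0.074], [1.0, 0.001, 0.0, 0.0], [0.0, -0.262, 0.965, -0.082], [0.0, 0.0, 0.0, 1.0]]}
```

View pics/scene0.png

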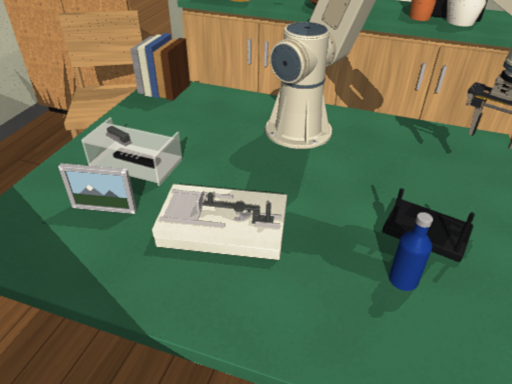

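View pics/side0.png

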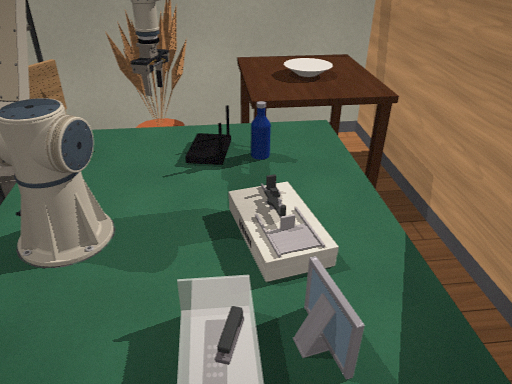

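The scene view shows the box at pixels (155-290, 185-255): the hatch is at its left and the tab at (268,205). The frame and stand are beyond the hatch end, and the router and bottle are at the keeper end. Next I'll fit the box top from depth.

```bash
cat > h.py <<'E'
import numpy as np,cv2
from bench import arm
def cloud(n,d,eef=None):
    c=arm.camera_info(n);K=np.array(c['camera_matrix'])
    v,u=np.mgrid[:384,:512]
    P=np.stack([(u-K[0,2])/K[0,0]*d,(v-K[1,2])/K[1,1]*d,d],-1)
    if n=='wrist':
        H=np.array(c['hand_eye']);R=cv2.Rodrigues(np.array(eef[1]))[0]
        return (P@H[:3,:3].T+H[:3,3])@R.T+eef[0]
    return (P-np.array(c['t']))@np.array(c['R'])
def boxfit(W,d,img):
    m=(d>0)&(W[...,2]>.057)&(W[...,2]<.075)&(W[...,0]>.3)&(W[...,0]<1.0)&(abs(W[...,1])<.4)&(img.min(-1)>90)
    m=cv2.morphologyEx(m.astype(np.uint8),cv2.MORPH_OPEN,np.ones((3,3)))
    n,l,st,_=cv2.connectedComponentsWithStats(m)
    k=1+st[1:,4].argmax();m=l==k
    return m,cv2.minAreaRect(W[m][:,:2].astype(np.float32)*1000),np.median(W[m][:,2])
E
python3 - <<'E'
from h import *
for n in ['scene','side']:
    d=np.load(f'pics/{n}0.npy');img=cv2.imread(f'pics/{n}0.png');W=cloud(n,d)
    m,r,z=boxfit(W,d,img);print(n,m.sum(),r,z)
    # high points above box
    P=W[(d>0)]; c=np.array(r[0])/1000
    q=P[(np.hypot(*(P[:,:2]-c).T)<.2)&(P[:,2]>.083)&(P[:,2]<.13)]
    for lo,hi in((.083,.093),(.093,.105),(.105,.13)):
        s=q[(q[:,2]>lo)&(q[:,2]<hi)];print(lo,len(s));print(np.round(s[::max(1,len(s)//12)]*1000).tolist())
E
```

```text
scene 5033 ((584.3733520507812, -57.66535949707031), (197.1769256591797, 331.4467468261719), 11.76160717010498) 0.06572837097499765
0.083 361
[[580.0, -119.0, 90.0], [596.0, -106.0, 89.0], [604.0, -113.0, 90.0], [574.0, -26.0, 91.0], [584.0, -42.0, 91.0], [593.0, -64.0, 88.0], [567.0, 20.0, 92.0], [584.0, -16.0, 91.0], [589.0, -20.0, 91.0], [584.0, -2.0, 89.0], [575.0, 23.0, 86.0], [596.0, 41.0, 91.0], [598.0, 77.0, 83.0]]
0.093 106
[[579.0, -119.0, 100.0], [596.0, -93.0, 103.0], [596.0, -87.0, 102.0], [599.0, -86.0, 101.0], [612.0, -112.0, 100.0], [615.0, -119.0, 97.0], [571.0, -10.0, 94.0], [586.0, -35.0, 95.0], [582.0, -5.0, 94.0], [584.0, 37.0, 94.0], [593.0, 34.0, 94.0], [590.0, 77.0, 101.0], [596.0, 68.0, 97.0], [600.0, 72.0, 94.0]]
0.105 119
[[579.0, -127.0, 108.0], [585.0, -88.0, 120.0], [591.0, -121.0, 109.0], [597.0, -121.0, 110.0], [598.0, -121.0, 108.0], [605.0, -117.0, 110.0], [610.0, -115.0, 111.0], [611.0, -114.0, 109.0], [571.0, 64.0, 119.0], [580.0, 70.0, 121.0], [586.0, 72.0, 120.0], [593.0, 77.0, 120.0], [598.0, 71.0, 112.0], [599.0, 74.0, 107.0]]
side 4483 ((582.6
[... 317 characters left out ...]
 [586.0, -58.0, 90.0], [579.0, -81.0, 84.0], [587.0, -127.0, 91.0], [577.0, -125.0, 84.0]]
0.093 134
[[589.0, 65.0, 105.0], [596.0, 67.0, 100.0], [568.0, 60.0, 99.0], [577.0, 63.0, 94.0], [580.0, -8.0, 94.0], [575.0, -57.0, 94.0], [592.0, -97.0, 101.0], [590.0, -95.0, 93.0], [578.0, -128.0, 105.0], [608.0, -122.0, 98.0], [597.0, -126.0, 99.0], [589.0, -127.0, 97.0], [595.0, -127.0, 93.0]]
0.105 150
[[590.0, 74.0, 120.0], [571.0, 64.0, 120.0], [577.0, 66.0, 116.0], [583.0, 66.0, 112.0], [589.0, 66.0, 108.0], [587.0, -90.0, 121.0], [589.0, -95.0, 118.0], [588.0, -98.0, 114.0], [589.0, -97.0, 107.0], [600.0, -120.0, 110.0], [595.0, -122.0, 108.0], [586.0, -128.0, 110.0], [584.0, -126.0, 107.0]]
```

```bash
cat >> h.py <<'E'
C=np.array([.5835,-.0583]);A=np.radians(11.7)
RB=np.array([[np.cos(A),-np.sin(A)],[np.sin(A),np.cos(A)]])
def tobox(W): 
    W=np.asarray(W);return np.concatenate([(W[...,:2]-C)@RB,W[...,2:]-.0655],-1)*1000
def rel(bx,by,bz,yaw):
    """print shift (tool axes) & turn needed so that tips are at box (mm, above top), y_tool at box yaw (deg)"""
    s=arm.observe();R=cv2.Rodrigues(np.array(s['tcp_rot']))[0]
    T=np.r_[C+RB@np.array([bx,by])/1000,.0655+bz/1000+arm.tips_ahead]
    y=R[:,1];cur=np.degrees(np.arctan2(y[1],y[0])-A)
    print('t',s['t'],'tips box',np.round(tobox(s['eef_pos']-np.r_[0,0,arm.tips_ahead]),1),'yaw',cur.round(1),'F',np.round(s['force'],1))
    print('shift mm tool',np.round(R.T@(T-s['eef_pos'])*1000,1),'turn about tool z rad',np.radians(cur-yaw).round(3), 'z_tool',R[:,2].round(3))
E
python3 - <<'E'
from h import *
for n in ['scene','side']:
    d=np.load(f'pics/{n}0.npy');B=tobox(cloud(n,d))[d>0]
    for nm,lo,hi,x0,x1,y0,y1 in [('tab',40,54,-10,60,100,170),('nose',22,29,5,45,75,115),('post',40,56,-40,30,-60,0),('arm',17,27,-30,30,-55,20),('fin',36,46,-40,40,-100,-50)]:
        s=B[(B[:,2]>lo)&(B[:,2]<hi+3)&(B[:,0]>x0)&(B[:,0]<x1)&(B[:,1]>y0)&(B[:,1]<y1)]
        print(n,nm,len(s),np.percentile(s,[3,50,97],axis=0).round(0).tolist())
    s=B[(B[:,2]>20)&(abs(B[:,0])<450)&(abs(B[:,1])<480)&(B[:,2]<170)&((abs(B[:,0])>110)|(abs(B[:,1])>180))]
    g=np.unique((s//50*50).astype(int)[:,:2],axis=0,return_inverse=True)
    for k,c in enumerate(g[0]):
        h=s[g[1].ravel()==k]
        if len(h)>15: print(c,'top',h[:,2].max().round(),end='; ')
    print()
rel(20,100,90,0)
E
```

```text
scene tab 42 [[15.0, 121.0, 41.0], [36.0, 126.0, 54.0], [42.0, 131.0, 57.0]]
scene nose 63 [[7.0, 78.0, 23.0], [24.0, 93.0, 27.0], [35.0, 102.0, 30.0]]
scene post 48 [[-9.0, -59.0, 41.0], [4.0, -33.0, 49.0], [18.0, -26.0, 56.0]]
scene arm 131 [[-5.0, -49.0, 18.0], [5.0, -13.0, 25.0], [9.0, 19.0, 28.0]]
scene fin 42 [[-17.0, -65.0, 37.0], [6.0, -61.0, 43.0], [21.0, -57.0, 46.0]]
[-350 -500] top 46.0; [-350 -450] top 48.0; [-350 -400] top 43.0; [-300 -500] top 47.0; [-300 -450] top 77.0; [-300 -400] top 75.0; [-300 -350] top 45.0; [-300 -300] top 45.0; [-300 -250] top 49.0; [-250 -500] top 47.0; [-250 -450] top 74.0; [-250 -400] top 77.0; [-250 -350] top 77.0; [-250 -300] top 44.0; [-250 -250] top 49.0; [-200 -400] top 44.0; [-200 -350] top 49.0; [-200 -300] top 44.0; [-200 -250] top 47.0; [ -50 -500] top 84.0; [ -50 -450] top 88.0; [ -50 -400] top 87.0; [ -50 -350] top 87.0; [ -50 -300] top 88.0; [-50 450] top 96.0; [100 400] top 82.0; [100 450] top 148.0; [150 450] top 75.0; 
side tab 57 [[10.0, 116.0, 42.0], [23.0, 121.0, 50.0], [37.0, 127.0, 56.0]]
side nose 38 [[5.0, 81.0, 23.0], 
[... 448 characters left out ...]
00 -300] top 44.0; [-300 -250] top 47.0; [-250 -500] top 44.0; [-250 -450] top 73.0; [-250 -400] top 78.0; [-250 -350] top 78.0; [-250 -300] top 45.0; [-250 -250] top 47.0; [-200 -400] top 44.0; [-200 -350] top 44.0; [-200 -300] top 44.0; [-200 -250] top 47.0; [-100 -400] top 33.0; [-100 -350] top 31.0; [ -50 -500] top 87.0; [ -50 -450] top 87.0; [ -50 -400] top 87.0; [ -50 -350] top 87.0; [ -50 -300] top 87.0; [-50 400] top 96.0; [-50 450] top 95.0; [ 50 400] top 74.0; [ 50 450] top 141.0; [100 400] top 102.0; [100 450] top 146.0; 
t 0.15 tips box [-226.1  703.7  148.5] yaw 57.7 F [-0.7 -0.5  0. ]
shift mm tool [-530.4 -379.1   58.9] turn about tool z rad 1.008 z_tool [-0.    -0.001 -1.   ]
```

{"fn": "move_arm", "kwargs": {"moves": [[[0, 0, 0], [0, 0, 0.96], 0], [[0, 0, 0], [0, 0, 0.96], 0], [[0, 0, 0], [0, 0, 0.96], 0], [[0, 0, 0], [0, 0, 0.96], 0], [[0, 0, 0], [0, 0, 0.96], 0], [[0, 0, 0], [0, 0, 0.96], 0], [[0, 0, 0], [0, 0, 0.96], 0]]}}

```text
t: 1.02
eef_pos: [0.2194, 0.585, 0.3024]
tcp_rot: [1.989, 2.431, -0.001]
force: [-0.1, -0.6, -0.6]
grip_width: 0.0237
grip_force: 0.0
```

```bash
python3 -c "
from h import *
rel(20,95,100,0)"
```

```text
t 1.025 tips box [-226.1  703.8  148.8] yaw -0.3 F [-0.1 -0.6 -0.6]
shift mm tool [-607.6  249.1   49. ] turn about tool z rad -0.005 z_tool [-0.    -0.001 -1.   ]
```

{"fn": "move_arm", "kwargs": {"moves": [[[-0.95, 0, 0], [0, 0, 0], 0], [[-0.95, 0, 0], [0, 0, 0], 0], [[-0.95, 0, 0], [0, 0, 0], 0], [[-0.95, 0, 0], [0, 0, 0], 0], [[-0.95, 0, 0], [0, 0, 0], 0], [[-0.95, 0, 0], [0, 0, 0], 0], [[-0.95, 0.2, 0], [0, 0, 0], 0], [[-0.95, 0.4, 0], [0, 0, 0], 0]]}}

```text
t: 2.02
eef_pos: [0.3045, 0.2911, 0.3027]
tcp_rot: [-1.983, -2.437, 0.0]
force: [0.6, -0.4, -0.6]
grip_width: 0.0005
grip_force: 0.0
```

{"fn": "move_arm", "kwargs": {"moves": [[[-0.95, 0.7, 0], [0, 0, 0], 0], [[-0.95, 0.7, 0], [0, 0, 0], 0], [[-0.95, 0.7, 0], [0, 0, 0], 0], [[-0.95, 0.7, 0], [0, 0, 0], 0], [[-0.95, 0.7, 0], [0, 0, 0], 0], [[-0.95, 0.7, 0], [0, 0, 0], 0], [[-0.95, 0.7, 0.6], [0, 0, 0], 0], [[-0.95, 0.7, 0.6], [0, 0, 0], 0], [[0, 0, 0], [0, 0, 0], 0]]}}

```text
t: 3.15
eef_pos: [0.5862, 0.038, 0.2523]
tcp_rot: [-1.986, -2.432, 0.004]
force: [-0.7, 0.4, 0.5]
grip_width: 0.0006
grip_force: 0.0
```

```bash
python3 - <<'E'
from h import *
rel(25,95,36,0)
s=arm.observe()
p,d=arm.grab_frame('wrist');cv2.imwrite('pics/w1.png',p[:,:,::-1])
B=tobox(cloud('wrist',d,(s['eef_pos'],s['tcp_rot'])))
B=B[d>0]
for nm,lo,hi,x0,x1,y0,y1 in [('top',-4,4,-150,150,-200,200),('tab',40,57,-10,60,100,170),('nose',22,29,5,45,75,115)]:
    q=B[(B[:,2]>lo)&(B[:,2]<hi+3)&(B[:,0]>x0)&(B[:,0]<x1)&(B[:,1]>y0)&(B[:,1]<y1)]
    if len(q):print(nm,len(q),np.percentile(q,[2,50,98],axis=0).round(0).tolist())
E
```

```text
t 3.15 tips box [22.2 93.8 98.7] yaw -0.2 F [-0.7  0.4  0.5]
shift mm tool [ 1.2  3.  62.7] turn about tool z rad -0.003 z_tool [-0.003 -0.001 -1.   ]
top 26200 [[-91.0, -56.0, -2.0], [-17.0, 104.0, -0.0], [93.0, 162.0, 4.0]]
tab 675 [[12.0, 119.0, 42.0], [26.0, 126.0, 55.0], [40.0, 129.0, 56.0]]
nose 647 [[5.0, 78.0, 24.0], [22.0, 93.0, 27.0], [34.0, 101.0, 29.0]]
```

View pics/w1.png

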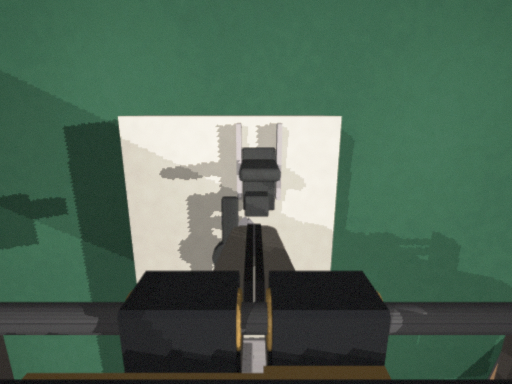

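The wrist view shows the white box top, with the tab and nose at about pixel (258,170) straight ahead of the fingers and the tail at (230,215). The fit agrees to about 1-2 mm. Next: descend and push the keeper.

{"fn": "move_arm", "kwargs": {"moves": [[[0, 0.07, 0.78], [0, 0, 0], 0], [[0, 0, 0.78], [0, 0, 0], 0], [[0, 0, 0], [0, 0, 0], 0], [[0.16, 0, 0], [0, 0, 0], 0], [[0.16, 0, 0], [0, 0, 0], 0], [[0.16, 0, 0], [0, 0, 0], 0], [[0.16, 0, 0], [0, 0, 0], 0], [[0.16, 0, 0], [0, 0, 0], 0]]}}

```text
t: 4.2
eef_pos: [0.5819, 0.0724, 0.1926]
tcp_rot: [1.983, 2.436, 0.001]
force: [1.2, -1.2, 1.4]
grip_width: 0.0004
grip_force: 0.9
```

{"fn": "move_arm", "kwargs": {"moves": [[[0.16, 0, 0], [0, 0, 0], 0], [[0.16, 0, 0], [0, 0, 0], 0], [[0.05, 0, 0], [0, 0, 0], 0], [[0, 0, 0], [0, 0, 0], 0]]}}

```text
t: 4.7
eef_pos: [0.579, 0.0853, 0.1923]
tcp_rot: [1.981, 2.435, -0.003]
force: [3.2, -10.4, 0.7]
grip_width: 0.0003
grip_force: 5.4
```

```bash
python3 -c "
from h import *
rel(24,141.5,36,0)"
```

```text
t 4.7 tips box [ 24.8 141.5  38.7] yaw 0.0 F [  3.2 -10.4   0.7]
shift mm tool [ 0.  -0.8  2.7] turn about tool z rad 0.001 z_tool [ 0.001 -0.003 -1.   ]
```

{"fn": "move_arm", "kwargs": {"moves": [[[-0.1, 0, 0], [0, 0, 0], 0], [[0, 0, -0.9], [0, 0, 0], 0], [[-0.9, 0.2, 0], [0, 0, 0], 0], [[-0.9, 0, 0], [0, 0, 0], 0], [[-0.9, 0, 0], [0, 0, 0], 0], [[-0.9, 0, 0], [0, 0, 0], 0], [[-0.66, 0, 0], [0, 0, 0], 0], [[0, 0, 0], [0, 0, 0], 0]]}}

```text
t: 5.7
eef_pos: [0.6218, -0.0838, 0.2279]
tcp_rot: [-1.986, -2.433, 0.0]
force: [0.0, 1.2, -1.3]
grip_width: 0.0007
grip_force: 0.0
```

```bash
python3 - <<'E'
from h import *
rel(34,-33,37,0)
s=arm.observe()
for n in ['side','wrist','scene']:
    p,d=arm.grab_frame(n);cv2.imwrite(f'pics/{n}2.png',p[:,:,::-1])
    B=tobox(cloud(n,d,(s['eef_pos'],s['tcp_rot'])))[d>0]
    for nm,lo,hi,x0,x1,y0,y1 in [('tab',40,54,0,45,110,180),('nose',22,29,5,45,90,145),('post',40,56,-15,16,-50,0)]:
        q=B[(B[:,2]>lo)&(B[:,2]<hi+3)&(B[:,0]>x0)&(B[:,0]<x1)&(B[:,1]>y0)&(B[:,1]<y1)]
        if len(q):print(n,nm,len(q),np.percentile(q,[2,50,98],axis=0).round(0).tolist())
E
```

```text
t 5.7 tips box [ 32.4 -32.7  74.3] yaw -0.1 F [ 0.   1.2 -1.3]
shift mm tool [-0.3  1.7 37.3] turn about tool z rad -0.002 z_tool [-0.001  0.001 -1.   ]
side tab 15 [[8.0, 149.0, 41.0], [11.0, 153.0, 47.0], [17.0, 158.0, 55.0]]
side nose 34 [[9.0, 107.0, 22.0], [20.0, 121.0, 26.0], [30.0, 133.0, 28.0]]
side post 40 [[-9.0, -43.0, 42.0], [-4.0, -38.0, 51.0], [4.0, -30.0, 57.0]]
wrist nose 73 [[5.0, 90.0, 24.0], [7.0, 94.0, 25.0], [8.0, 97.0, 27.0]]
wrist post 492 [[-6.0, -40.0, 41.0], [1.0, -32.0, 55.0], [7.0, -28.0, 57.0]]
scene tab 45 [[12.0, 153.0, 41.0], [35.0, 157.0, 54.0], [44.0, 163.0, 57.0]]
scene nose 52 [[6.0, 94.0, 22.0], [26.0, 124.0, 27.0], [36.0, 134.0, 29.0]]
scene post 9 [[2.0, -36.0, 41.0], [4.0, -28.0, 44.0], [7.0, -26.0, 50.0]]
```

The keeper is about 31 mm out, which is fully clear. Next: lower beside the post, then swing around the pivot.

{"fn": "move_arm", "kwargs": {"moves": [[[0.09, 0.04, 0.45], [0, 0, 0], 0], [[0, 0, 0.46], [0, 0, 0], 0], [[0, -0.1, 0], [0, 0, 0], 0], [[0, -0.1, 0], [0, 0, 0], 0], [[0, 0, 0], [0, 0, 0], 0], [[-0.054, -0.188, 0], [0, 0, 0.667], 0], [[-0.054, -0.188, 0], [0, 0, 0.667], 0], [[-0.054, -0.188, 0], [0, 0, 0.667], 0], [[0, 0, 0], [0, 0, 0], 0]]}}

```text
t: 6.98
eef_pos: [0.5935, -0.0895, 0.1927]
tcp_rot: [2.325, 2.112, 0.002]
force: [-0.3, -0.6, 0.3]
grip_width: 0.0003
grip_force: 0.1
```

```bash
cat >> h.py <<'E'
def piv():
    s=arm.observe();R=cv2.Rodrigues(np.array(s['tcp_rot']))[0]
    P=np.r_[C+RB@np.array([0,45])/1000,.0655+.038+arm.tips_ahead]
    y=R[:,1];print('a',np.round(A-np.arctan2(y[1],y[0]),3),'rel pivot tool',np.round(R.T@(s['eef_pos']-P)*1000,1),'F',np.round(s['force'],1),'Ftool',np.round(R.T@s['force'],1),'t',s['t'])
E
python3 -c "
from h import *
piv()"
```

```text
a 0.3 rel pivot tool [-73.1  26.3  -1. ] F [-0.3 -0.6  0.3] Ftool [-0.6 -0.2 -0.3] t 6.975
```

{"fn": "move_arm", "kwargs": {"moves": [[[-0.054, -0.188, 0], [0, 0, 0.667], 0], [[-0.054, -0.188, 0], [0, 0, 0.667], 0], [[-0.054, -0.188, 0], [0, 0, 0.667], 0], [[-0.054, -0.188, 0], [0, 0, 0.667], 0], [[0, 0, 0], [0, 0, 0], 0]]}}

```text
t: 7.6
eef_pos: [0.5628, -0.0905, 0.1927]
tcp_rot: [2.696, 1.61, 0.002]
force: [0.6, -0.5, 1.3]
grip_width: 0.0004
grip_force: 0.5
```

```bash
python3 -c "
from h import *
piv()
p,d=arm.grab_frame('side');cv2.imwrite('pics/s3.png',cv2.resize(p[140:300,190:370,::-1],None,fx=3,fy=3))"
```

```text
a 0.698 rel pivot tool [-72.7  25.9  -1.1] F [ 0.6 -0.5  1.3] Ftool [-0.1  0.8 -1.3] t 7.6
```

View pics/s3.png

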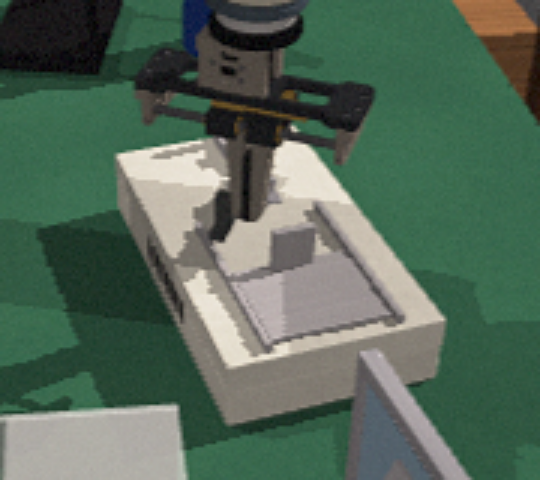

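The side crop shows the post at about (218,215), pushed by the fingers at (245,205), and the lever following at about 0.7 rad. I'll keep going past the notch.

{"fn": "move_arm", "kwargs": {"moves": [[[-0.054, -0.188, 0], [0, 0, 0.667], 0], [[-0.054, -0.188, 0], [0, 0, 0.667], 0], [[-0.054, -0.188, 0], [0, 0, 0.667], 0], [[-0.054, -0.188, 0], [0, 0, 0.667], 0], [[-0.054, -0.188, 0], [0, 0, 0.667], 0], [[-0.054, -0.188, 0], [0, 0, 0.667], 0], [[-0.054, -0.188, 0], [0, 0, 0.667], 0], [[-0.054, -0.188, 0], [0, 0, 0.667], 0], [[0, 0, 0], [0, 0, 0], 0], [[0, 0, 0], [0, 0, 0], 0]]}}

```text
t: 8.9
eef_pos: [0.5109, -0.0576, 0.1918]
tcp_rot: [-3.111, -0.435, 0.0]
force: [1.1, -0.1, 1.4]
grip_width: 0.0001
grip_force: 0.0
```

```bash
python3 -c "
from h import *
piv()"
```

```text
a 1.497 rel pivot tool [-72.9  24.3  -0.2] F [ 1.1 -0.1  1.4] Ftool [ 1.   0.4 -1.4] t 8.9
```

{"fn": "move_arm", "kwargs": {"moves": [[[-0.03, -0.14, 0], [0, 0, 0.5], 0], [[0, 0, 0], [0, 0, 0], 0], [[0, 0.4, 0], [0, 0, 0], 0], [[0, 0, -0.9], [0, 0, 0], 0], [[0, 0.8, -0.5], [0, 0, 0], 0], [[0, 0.8, 0], [0, 0, 0], 0], [[0, 0.4, 0], [0, 0, 0], 0], [[0, 0, 0], [0, 0, 0], 0]]}}

```text
t: 9.9
eef_pos: [0.5269, -0.1477, 0.2475]
tcp_rot: [-3.126, -0.31, 0.001]
force: [-0.7, 0.4, -0.4]
grip_width: 0.0003
grip_force: 0.0
```

```bash
python3 - <<'E'
from h import *
rel(0,-95,14,-90)
for n in ['side','scene']:
    p,d=arm.grab_frame(n)
    if n=='side': cv2.imwrite('pics/s4.png',cv2.resize(p[140:300,190:370,::-1],None,fx=3,fy=3))
    B=tobox(cloud(n,d))[d>0]
    for nm,lo,hi,x0,x1,y0,y1 in [('post',38,60,-100,-60,20,70),('arm',10,32,-60,-20,20,70),('fin',36,46,-40,40,-80,-50)]:
        q=B[(B[:,2]>lo)&(B[:,2]<hi)&(B[:,0]>x0)&(B[:,0]<x1)&(B[:,1]>y0)&(B[:,1]<y1)]
        if len(q):print(n,nm,len(q),np.percentile(q,[2,50,98],axis=0).round(0).tolist())
E
```

```text
t 9.9 tips box [-73.6 -76.   93.9] yaw -90.4 F [-0.7  0.4 -0.4]
shift mm tool [73.7 18.5 79.8] turn about tool z rad -0.006 z_tool [-0.001  0.    -1.   ]
side post 28 [[-86.0, 37.0, 40.0], [-81.0, 40.0, 50.0], [-74.0, 49.0, 53.0]]
side arm 23 [[-59.0, 35.0, 15.0], [-54.0, 41.0, 21.0], [-47.0, 49.0, 23.0]]
side fin 62 [[-21.0, -70.0, 36.0], [-4.0, -66.0, 42.0], [17.0, -61.0, 45.0]]
scene post 31 [[-80.0, 41.0, 39.0], [-73.0, 48.0, 49.0], [-68.0, 53.0, 53.0]]
scene arm 53 [[-59.0, 40.0, 18.0], [-39.0, 47.0, 22.0], [-23.0, 54.0, 25.0]]
scene fin 42 [[-17.0, -66.0, 38.0], [7.0, -61.0, 43.0], [23.0, -58.0, 46.0]]
```

View pics/s4.png

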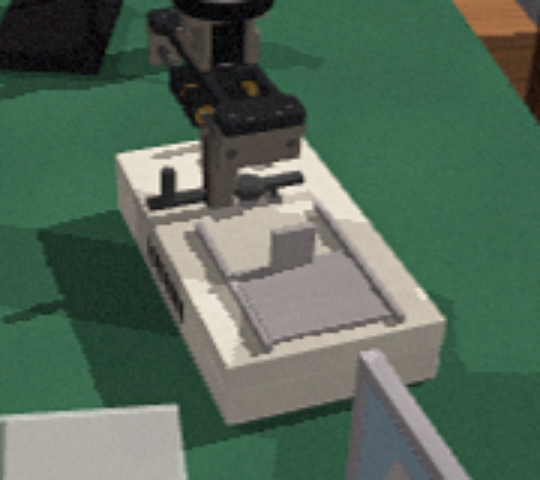

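The crop shows the lever arm across the front at (175,195). The post tops out at about 53 mm above the box top, 4 mm lower than at the start, so it has dropped into the notch. Next: the hatch.

{"fn": "move_arm", "kwargs": {"moves": [[[0.92, 0.28, 0], [0, 0, 0], 0], [[0.92, 0.28, 0], [0, 0, 0], 0], [[0, 0, 0.65], [0, 0, 0], 0], [[0, 0, 0.65], [0, 0, 0], 0], [[0, 0, 0.65], [0, 0, 0], 0], [[0, 0, 0], [0, 0, 0], 0]]}}

```text
t: 10.75
eef_pos: [0.6022, -0.1526, 0.1678]
tcp_rot: [-3.124, -0.314, 0.007]
force: [0.3, -0.1, 0.3]
grip_width: 0.0002
grip_force: 0.0
```

```bash
python3 -c "
from h import *
rel(0,-15,14,-90)"
```

```text
t 10.75 tips box [ -0.8 -96.1  14.2] yaw -90.2 F [ 0.3 -0.1  0.3]
shift mm tool [  0.5 -81.1   0.4] turn about tool z rad -0.004 z_tool [-0.004  0.001 -1.   ]
```

{"fn": "move_arm", "kwargs": {"moves": [[[0, -0.2, 0], [0, 0, 0], 0], [[0, -0.2, 0], [0, 0, 0], 0], [[0, -0.2, 0], [0, 0, 0], 0], [[0, -0.2, 0], [0, 0, 0], 0], [[0, -0.2, 0], [0, 0, 0], 0], [[0, -0.2, 0], [0, 0, 0], 0], [[0, -0.2, 0], [0, 0, 0], 0], [[0, -0.2, 0], [0, 0, 0], 0], [[0, -0.2, 0], [0, 0, 0], 0], [[0, 0, 0], [0, 0, 0], 0]]}}

```text
t: 12.0
eef_pos: [0.5888, -0.0826, 0.1696]
tcp_rot: [-3.125, -0.313, 0.002]
force: [-0.7, 0.3, -0.1]
grip_width: 0.0008
grip_force: 0.0
```

{"fn": "move_arm", "kwargs": {"moves": [[[0, -0.12, 0], [0, 0, 0], 0], [[0, -0.1, 0], [0, 0, 0], 0], [[0, 0, 0], [0, 0, 0], 0], [[0, 0, 0], [0, 0, 0], 0]]}}

```text
t: 12.5
eef_pos: [0.5876, -0.0747, 0.1698]
tcp_rot: [-3.126, -0.312, 0.0]
force: [-0.7, -0.3, -0.0]
grip_width: 0.0004
grip_force: 0.0
```

```bash
python3 -c "
from h import *
rel(0,-15,14,-90)"
```

```text
t 12.5 tips box [  0.7 -16.8  16.2] yaw -90.3 F [-0.7 -0.3 -0. ]
shift mm tool [-0.7 -1.8  2.2] turn about tool z rad -0.005 z_tool [-0.  0. -1.]
```

{"fn": "move_arm", "kwargs": {"moves": [[[0, -0.1, 0], [0, 0, 0], 0], [[0, -0.1, 0], [0, 0, 0], 0], [[0, 0, 0], [0, 0, 0], 0]]}}

```text
t: 12.88
eef_pos: [0.5868, -0.0701, 0.17]
tcp_rot: [3.12, 0.315, 0.002]
force: [2.8, -22.5, -3.9]
grip_width: 0.0002
grip_force: 10.8
```

```bash
python3 - <<'E'
from h import *
rel(0,-15,14,-90)
for n in ['side','scene']:
    p,d=arm.grab_frame(n)
    if n=='side': cv2.imwrite('pics/s5.png',cv2.resize(p[140:300,190:370,::-1],None,fx=3,fy=3))
    B=tobox(cloud(n,d))[d>0]
    q=B[(B[:,2]>30)&(B[:,2]<46)&(abs(B[:,0])<30)&(B[:,1]>-5)&(B[:,1]<25)]
    if len(q):print(n,len(q),np.percentile(q,[2,50,98],axis=0).round(0).tolist())
E
```

```text
t 12.875 tips box [  0.8 -12.2  16.4] yaw -90.2 F [  2.8 -22.5  -3.9]
shift mm tool [-0.8  2.8  2.4] turn about tool z rad -0.003 z_tool [ 0.002 -0.006 -1.   ]
side 36 [[-21.0, -3.0, 30.0], [-14.0, 3.0, 38.0], [-9.0, 11.0, 44.0]]
scene 58 [[-16.0, -3.0, 30.0], [10.0, 8.0, 42.0], [23.0, 12.0, 45.0]]
```

View pics/s5.png

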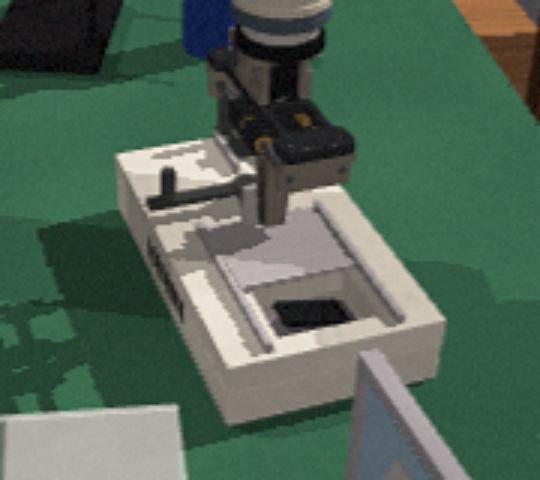

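The crop shows the hatch fully open (stop force 22 N) and the black rocker exposed at (310,312). Next: over to the rocker.

{"fn": "move_arm", "kwargs": {"moves": [[[0, 0.2, 0], [0, 0, 0], 0], [[0, 0.2, -0.5], [0, 0, 0], 0], [[-0.3, 0.9, 0], [0, 0, 0], 0], [[-0.33, 0.9, 0], [0, 0, 0], 0], [[0, 0.2, 0], [0, 0, 0], 0], [[0, 0, 0], [0, 0, 0], 0]]}}

```text
t: 13.72
eef_pos: [0.5805, -0.1659, 0.1899]
tcp_rot: [-3.126, -0.31, -0.0]
force: [0.8, 0.4, -0.1]
grip_width: 0.0003
grip_force: 0.0
```

```bash
python3 -c "
from h import *
rel(-24,-110,-5,-90)"
```

```text
t 13.725 tips box [ -24.7 -104.8   36.3] yaw -90.4 F [ 0.8  0.4 -0.1]
shift mm tool [ 0.8  5.3 41.3] turn about tool z rad -0.006 z_tool [ 0.     0.001 -1.   ]
```

{"fn": "move_arm", "kwargs": {"moves": [[[0, 0.13, 0.5], [0, 0, 0], 0], [[0, 0, 0.5], [0, 0, 0], 0], [[0, 0, 0.08], [0, 0, 0], 0], [[0, 0, 0.08], [0, 0, 0], 0], [[0, 0, 0.08], [0, 0, 0], 0], [[0, 0, 0], [0, 0, 0], 0]]}}

```text
t: 14.48
eef_pos: [0.5815, -0.171, 0.1404]
tcp_rot: [3.126, 0.312, 0.001]
force: [0.1, 0.2, 0.0]
grip_width: 0.0005
grip_force: 0.2
```

```bash
python3 -c "
from h import *
rel(-24,-110,-14,-90)"
```

```text
t 14.475 tips box [ -24.8 -109.9  -13.2] yaw -90.3 F [0.1 0.2 0. ]
shift mm tool [0.8 0.1 0.8] turn about tool z rad -0.005 z_tool [ 0. -0. -1.]
```

{"fn": "move_arm", "kwargs": {"moves": [[[0, 0, 0.06], [0, 0, 0], 0], [[0, 0, 0.06], [0, 0, 0], 0], [[0, 0, 0], [0, 0, 0], 0]]}}

```text
t: 14.85
eef_pos: [0.5819, -0.1712, 0.1391]
tcp_rot: [3.126, 0.312, 0.002]
force: [-12.3, 4.4, 36.7]
grip_width: 0.0001
grip_force: 18.8
```

The rocker is against its stop, at 37 N. Next: lift away and check.

{"fn": "move_arm", "kwargs": {"moves": [[[0, 0, -0.3], [0, 0, 0], 0], [[0, 0, -0.9], [0, 0, 0], 0], [[0, 0, -0.9], [0, 0, 0], 0], [[0, 0, -0.9], [0, 0, 0], 0], [[0, 0, -0.9], [0, 0, 0], 0], [[0, 0, -0.9], [0, 0, 0], 0], [[0, 0, 0], [0, 0, 0], 0], [[0, 0, 0], [0, 0, 0], 0]]}}

```text
t: 15.85
eef_pos: [0.5811, -0.1711, 0.3269]
tcp_rot: [-3.126, -0.312, 0.0]
force: [-0.3, 0.1, 0.4]
grip_width: 0.0006
grip_force: 0.0
```

```bash
python3 - <<'E'
from h import *
rel(0,-15,14,-90)
s=arm.observe()
for n in ['side','scene','wrist']:
    p,d=arm.grab_frame(n)
    if n=='side': cv2.imwrite('pics/s6.png',cv2.resize(p[140:300,190:370,::-1],None,fx=3,fy=3))
    B=tobox(cloud(n,d,(s['eef_pos'],s['tcp_rot'])));dark=(p.max(-1)<70)&(d>0)
    for nm,x0,x1 in(('front',-28,-18),('mid',-5,5),('back',18,28)):
        q=B[dark&(B[...,0]>x0)&(B[...,0]<x1)&(abs(B[...,1]+108)<10)&(B[...,2]<3)]
        if len(q):print(n,nm,len(q),np.median(q,axis=0).round(1))
    B=B[d>0]
    for nm,lo,hi,x0,x1,y0,y1 in [('tab',40,58,0,45,110,180),('post',38,60,-100,-60,20,70),('fin',30,46,-40,30,-10,25)]:
        q=B[(B[:,2]>lo)&(B[:,2]<hi)&(B[:,0]>x0)&(B[:,0]<x1)&(B[:,1]>y0)&(B[:,1]<y1)]
        if len(q):print(n,nm,len(q),np.percentile(q,[2,50,98],axis=0).round(0).tolist())
E
```

```text
t 15.85 tips box [ -25.2 -110.   173.3] yaw -90.3 F [-0.3  0.1  0.4]
shift mm tool [ 24.8 -95.1 159.3] turn about tool z rad -0.005 z_tool [-0.  0. -1.]
side front 24 [ -22.7 -107.8  -15.4]
side mid 25 [   0.3 -108.6  -10.7]
side back 23 [  23.2 -111.6   -6.9]
side tab 54 [[8.0, 149.0, 42.0], [22.0, 153.0, 51.0], [37.0, 158.0, 57.0]]
side post 30 [[-86.0, 37.0, 38.0], [-80.0, 41.0, 48.0], [-74.0, 49.0, 53.0]]
side fin 85 [[-21.0, -1.0, 31.0], [-3.0, 3.0, 40.0], [18.0, 10.0, 46.0]]
scene front 13 [ -22.6 -105.3  -14.7]
scene mid 13 [   1.4 -106.9   -9.6]
scene back 17 [  22.  -105.9   -5.3]
scene tab 50 [[13.0, 153.0, 41.0], [34.0, 158.0, 54.0], [43.0, 163.0, 58.0]]
scene post 32 [[-82.0, 41.0, 38.0], [-72.0, 47.0, 49.0], [-67.0, 53.0, 53.0]]
scene fin 49 [[-18.0, 5.0, 30.0], [6.0, 9.0, 43.0], [22.0, 12.0, 46.0]]
wrist front 135 [ -22.6 -107.7  -14.4]
wrist mid 135 [  -0.2 -107.9   -9.8]
wrist back 156 [  22.7 -108.    -5.1]
wrist post 241 [[-82.0, 37.0, 39.0], [-74.0, 41.0, 51.0], [-69.0, 49.0, 54.0]]
wrist fin 476 [[-17.0, 1.0, 31.0], [2.0, 3.0, 44.0], [21.0, 9.0, 46.0]]
```

View pics/s6.png

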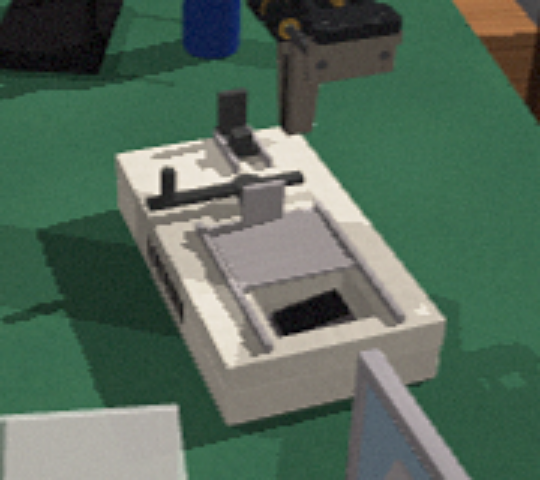

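The rocker now slopes 0.2 rad front-down, the mirror of its off position. The keeper is out, the lever is dropped, the hatch is open and the arm is clear.

```bash
python3 -c "
from bench import arm
print(arm.close_job())"
```

```text
the job is handed in; nothing more can be done
None
```

The job is handed in at about 16 s: keeper about 31 mm out, lever dropped into the low notch, hatch fully open, rocker pressed to on, arm clear of everything; the bystanders were not re-measured, and no verdict came back.

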